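Load a tube stub from the magazine into the welding jig and bolt it in

ROBOT

A 6-joint arm with a two-finger parallel gripper is mounted at the origin on the work surface. World frame = base frame: x ahead of the robot, y to its left, z up, the work surface at z = 0. Lengths are in m, angles in rad, forces in N, time in s.
With the tool pointing down it reaches from about 0.275 to 1 m from the base axis. Payload 8.4 kg.
Tool frame: the origin (TCP) lies at the very end of the fingers, on their centre line; the grasp point (between the pads) lies 19 mm behind it; z points along the fingers, y is the line along which they close (so a half turn about z gives the same grasp; the last joint's range is limited). The gripper opens to 85 mm and grips with 20 to 120 N. Pads are 22 mm wide; open, the fingers measure 114 mm over their backs; the gripper's body (76 mm by 85 mm) begins 54 mm behind the grasp point. The pads swing forward as they close: fully open they stand 13 mm farther back than shut.
Start: joints at [-1.112, 0.353, 1.633, -0, 1.155, -0.002], TCP at [0.278, -0.56, 0.231] pointing down, gripper open.
Joint ranges: [-2.63, 2.63], [-0.92, 2.1], [0.06, 2.66], [-1.3, 4.44], [0, 2.69], [-3.02, 3.02]. Speed limits (rad/s): [2.22, 2.22, 2.79, 3.14, 3.14, 3.14].

INTERFACE

Orientations are given as a unit quaternion [x, y, z, w].
In Python, from station import env gives the robot as it stands.
- The arm moves only by the tool apply_moves, never from a script. Its arguments are lists of equal length, an entry for each row: "travel": the shift along the tool's x, y, z normalised to -1 to 1, where 1 is 25 cm, a list of three; "twist": the turn about the tool's z normalised to -1 to 1, where 1 is 30 degrees; "hand": the closure, from -1 (fully open) to 1 (shut), so that 0 is half open. In form: {"travel": [[x, y, z], ...], "twist": [twist, ...], "hand": [hand, ...]}. A call has 1 to 8 rows; each row is the pose to reach, as a shift and turn from the pose commanded when the call began, along the tool's axes at that moment; what a row does not reach only later rows make up. A row lasts 1/12 s, in which the tool goes at most 41.7 mm and 7.16 degrees, less where a joint would pass 70% of its speed; a pose out of reach is approached as far as the arm can. A call with a number of a shift or a turn outside -1 to 1 is refused whole. A call with a gripper value outside its range is refused whole. The fingers move at their own pace and stop on an object; the grip force is fixed at half the most. Time passes only in rows, so rows that repeat a pose let the fingers close. It gives the time, the measured TCP pose, the force, the opening and the grip force at its end, in the units of the state.
- env.get_state(): the state, without advancing time (a new reading comes with each control period).
- env.grab_frame(name): name is "scene" or "top"; returns a dict with "image" (384x512x3 uint8, red, green, blue), "z_map" (384x512 float32, m along the optical axis (not along the pixel's ray), 0 where there is no reading), "camera_matrix" (3x3 intrinsics, pixels), "k1" (the pictures are not rectified: a ray, as slopes to the right and down, at radius r is drawn at 1 + k1 r^2 times it, then the intrinsics apply), "xyz" and "rotation" of the camera in the world. Camera axes: x right, y down, z forward; pixel columns grow to the right and rows downward; lengths in m; the calibration is good to about 2 mm. A picture is of the moment at which its call begins.
- env.hand_in(): hands the job in; it is judged then, once.
The state is a dict: "time_s": time; "joints": joint angles; "qvel": joint speeds; "joint_efforts": joint torques, N m; "tcp_pos": TCP position; "orientation": TCP orientation; "wrist_force": force on the tool from outside, world axes, zero at the start; "moment": the same for the moment, N m; "grip_width": finger opening in m; "finger_force": force on a finger pad.
Only numpy, scipy, OpenCV 4.12 (cv2) and the standard library are available. Lean on these libraries where they do the work, as an engineer would, in place of code of your own. Each camera call takes 0.05 s, during which the arm holds its last target. There are 200 camera calls.

TASK

Draw the bottom tube stub out of the magazine, so that the three above it settle down flat and stay in the magazine. Lay it down gently in the nest of the welding jig, lengthwise and pushed right up against the end stop, then slide the jig's bolt across over it until it is fully home in its keeper. Leave the other things on the table alone.

Things in the scene. Friction and masses are not known exactly. Their poses are not given: they have to be found in the camera images.
- magazine: Grey stack magazine fixed to the table: four angle-iron corner posts 190 mm tall and 4 mm thick on a raised floor, on the robot's left; holds four tube stubs flat, stacked, along its x. The outlet faces the jig (to the robot's right). Origin on the table, on the centre line, below the inner face of the front posts; x points into the magazine (tubes come out towards -x), y across, z up.
- well (a point): Point on the magazine's floor at the centre of its well, 78 mm along x from the magazine's origin and 60 mm above the table. The well between the posts is 156 mm long (magazine x 0 to 156) and 46 mm wide; the floor covers x 0 to 160 mm. Beneath the end that sticks out there is free space down to the table (foot plate 8 mm high, from x = -6 mm on).
- outlet (a point): Point on the centre line at the outlet: magazine x = 0, at the lower edge of the front post legs and crossbar (4 mm thick, x = -4 to 0), 27 mm above the magazine's floor, so that only the bottom tube passes under them.
- horns (a point): Point midway between the tips of two loading horns: rods 8 mm thick at magazine y = +27 and -27 mm that jut forward over the outlet to x = -42 mm, 180 to 196 mm above the table. They and the posts block a gripper coming straight down on the tube's end: come in tilted, from the outlet's side.
- tube0_mid (a point): Centre (half-way up) of the bottom tube stub: plain rectangular steel tube, 150 mm long (its x), 40 mm wide (y), 20 mm high (z), about 0.27 kg. It lies on the magazine floor along the magazine's x axis, with 55 to 63 mm of its end sticking out freely at the outlet. It is the only one that sticks out.
- tube1_mid (a point): Centre of the second tube stub (same size), lying on the bottom one, inside the posts. When the bottom one is drawn, it and those above first dip at the back and then settle flat, 20 mm lower.
- tube2_mid (a point): Centre of the third tube stub, same size, on the second.
- tube3_mid (a point): Centre of the top tube stub, same size, on the third.
- jig: Aluminium welding jig fixed to the table on the robot's right, base plate 8 mm high. Origin on the table, below the centre of a tube that lies fully home; x along the nest towards its end stop, y across towards the bolt's handle side, z up. The near (-x) end is open: 50 mm of a tube lying home sticks out freely there, for the gripper.
- nest (a point): Centre of a tube lying home: 50 mm above the jig's origin. Nest floor 40 mm above the table, 36 mm wide, jig x -25 to 80 mm. Side rails from x = -3 to 75 mm, 48 mm apart, upright to 54 mm above the table, then flared outwards to 62 mm high and about 70 mm apart.
- stop (a point): Centre of the face of the jig's upright end stop, at jig x = 75 mm, 54 mm above the table; the stop is 58 mm wide and its top is 68 mm above the table.
- keeper (a point): Centre of the keeper's mouth, jig x = 30, y = -34 mm, 69 mm above the table. The keeper is 82 mm high. The bolt's track is opposite, at x = 30, y = 40 to 136 mm, 78 mm high.
- bolt_handle (a point): Grip point of the bolt's handle: an upright round steel post 16 mm thick, from 73 to 123 mm above the table; this point is on its axis 106 mm above the table. At the jig's x = 30 mm, and y = 100 mm minus the bolt's travel. Tracks and rails beneath it are at most 78 mm high.
- bolt (a joint): Travel of the jig's sliding bolt (round bar 12 mm, axis 69 mm above the table, passing 3 mm above a tube in the nest), along the jig's -y. 0 = fully drawn back; 0.075 m = fully home against its stop with the tip in the keeper. At the start 0 to 0.01, tip clear of the nest. It slides with about 3 N of friction and stays where it is left.
- can: Bystander: upright white spray can, 66 mm across, 190 mm tall; origin at the centre of its underside.
- hammer: Bystander: hammer lying on the table; x along its handle.
- brush: Bystander: hand brush lying on the table; x along its handle.
Things that resemble listed ones, but are neither listed nor needed, are in the scene too. What is shaped like the jig but black or yellow is not meant.

How it is judged:
By the outcome, as a careful person would: the job done as asked, in the order asked, and still so for the second after the job is handed in, with the robot touching nothing.
It also fails if it takes over 58 s, if anything falls off the work surface, if the arm or the gripper's body presses on something with over 40 N, if the wrist force passes 120 N, or if a joint passes its speed limit or range.

## Working session

There is one attempt and no reset: what is moved stays moved. The work goes in short steps, Python scripts to look and compute and a tool call to move; the robot and the scene stay as the last step left them, time stands still between calls to the robot, and variables do not carry over. Pictures are saved under pics/ and viewed, at most 10 in all, crops included, and the job is handed in when it is done.

Besides the shell and the picture viewer there is one more tool, called after ">>>" as name([rows], argument=value, ...), one row to a line, values as JSON. apply_moves: Moves the arm, as the interface text tells. Scaled input: -1 to 1 covers 25 cm each way for a shift and 30 degrees each way for a turn. Its arguments: {"type":"object","properties":{"travel":{"type":"array"},"twist":{"type":"array"},"hand":{"type":"array"}},"required":["travel","twist","hand"]}

```bash
ls; mkdir -p pics; python3 - <<'E'
from station import env
import cv2,numpy as np,json
s=env.get_state(); print({k:np.round(v,3).tolist() for k,v in s.items()})
ims=[]
for n in("scene","top"):
    f=env.grab_frame(n); np.savez(f"{n}0.npz",**f)
    print(n,f["camera_matrix"].tolist(),f["k1"],f["xyz"],f["rotation"])
    cv2.imwrite(f"pics/{n}0.png",cv2.resize(f["image"][:,:,::-1],(768,576)))
E
```

```text
pics
{'time_s': 0.0, 'joints': [-1.112, 0.354, 1.634, 0.0, 1.155, -0.002], 'qvel': [0.0, 0.002, -0.0, 0.002, -0.0, 0.0], 'joint_efforts': [0.004, -60.524, -34.207, 0.0, 0.009, -0.0], 'tcp_pos': [0.278, -0.559, 0.231], 'orientation': [0.974, 0.228, -0.0, -0.001], 'wrist_force': [0.382, 0.324, -0.43], 'moment': [0.036, -0.008, 0.005], 'finger_force': 0.0, 'grip_width': 0.086}
scene [[399.9035457813877, 0.0, 256.3035612473269], [0.0, 399.9035457813877, 191.3645383817203], [0.0, 0.0, 1.0]] 0.017664362461922628 [1.40275207 0.2616124  1.12808718] [ 0.54771655  0.7535182  -0.29454453 -0.21321451]
top [[388.0199053808155, 0.0, 261.897813929833], [0.0, 388.0199053808155, 194.72528853874948], [0.0, 0.0, 1.0]] -0.11139288292110763 [ 0.3093385  -0.03704681  1.29041334] [-0.70142263  0.70638867 -0.05880396  0.07458845]
```

View pics/scene0.png

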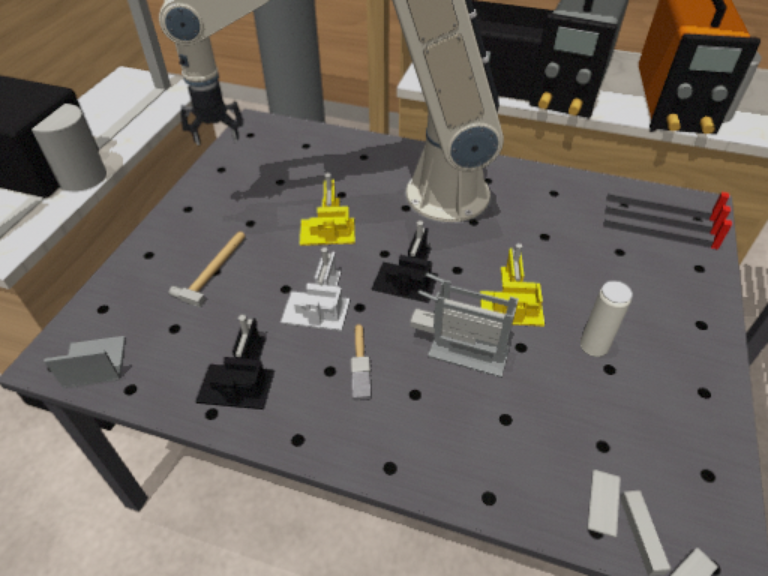

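View pics/top0.png

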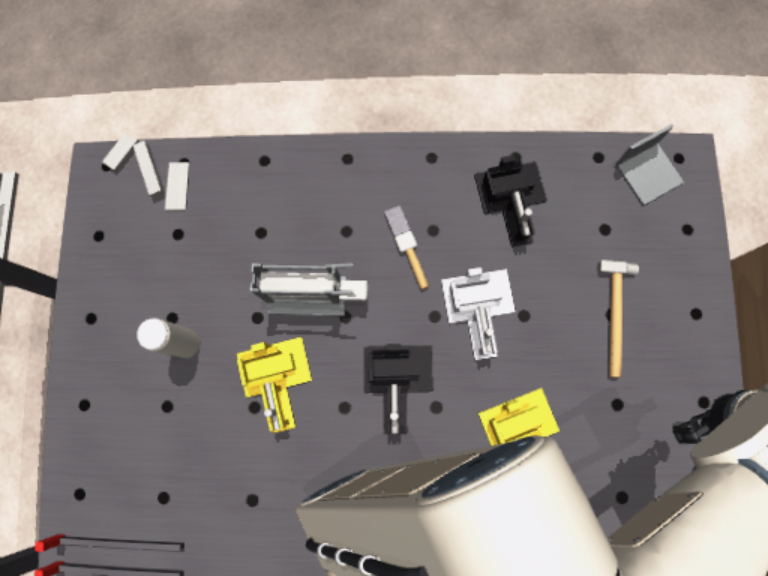

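The scene view shows a grey magazine at about (465,320) and the white/aluminium jig at (318,295). The top view puts the magazine at (300,288), with its stub end sticking out at (352,290), and the jig at (478,300), with its handle at (487,332).

Things that could be mistaken for the targets, in top-view pixels:
- **Jig:** black jigs at (510,195) and (395,390), and yellow ones at (272,380) and (515,415). I choose the white one at (478,300).
- **Tube:** loose bars at (120,150), (147,168) and (177,186). I choose the stub at (352,290) in the magazine.

Next I'll measure both and check the choice in one crop.

```bash
cat > h.py <<'E'
import numpy as np,cv2
from scipy.spatial.transform import Rotation as R
def cloud(f):
    v,u=np.mgrid[:384,:512]
    p=cv2.undistortPoints(np.stack([u,v],-1).reshape(-1,1,2).astype(float),f["camera_matrix"],np.array([float(f["k1"]),0,0,0]))[:,0]
    d=f["z_map"].reshape(-1,1)
    P=np.hstack([p*d,d])@R.from_quat(f["rotation"]).as_matrix().T+f["xyz"]
    P[d[:,0]==0]=np.nan
    return P.reshape(384,512,3)
def rect(P):
    c,(a,b),t=cv2.minAreaRect(P[:,:2].astype(np.float32)*1000)
    return np.round(c,1),(round(a,1),round(b,1)),round(t,1)
E
python3 - <<'E'
from h import *
f={n:dict(np.load(f"{n}0.npz")) for n in("scene","top")}
C={n:cloud(f[n]) for n in f}
for n in f:
    P=C[n]; z=P[...,2]; print(n,"table z",np.nanmedian(z[200:220,250:300]))
T=C["top"]
for name,(u,v) in dict(tubeend=(352,290),stack=(300,285),jig=(478,300),keeper=(475,271),handle=(485,332)).items():
    print(name,T[int(v/1.5),int(u/1.5)].round(4))
def band(n,x0,x1,y0,y1,z0,z1):
    P=C[n].reshape(-1,3); m=(P[:,0]>x0)&(P[:,0]<x1)&(P[:,1]>y0)&(P[:,1]<y1)&(P[:,2]>z0)&(P[:,2]<z1); return P[m]
i=f["top"]["image"]
a=cv2.resize(i[165:250,160:260,::-1],(400,340),interpolation=cv2.INTER_CUBIC)
b=cv2.resize(i[170:250,285:355,::-1],(350,400),interpolation=cv2.INTER_CUBIC)
s=f["scene"]["image"][160:255,180:350,::-1]
s=cv2.resize(s,(800,447))
o=np.zeros((600,800,3),np.uint8); o[:270,:318]=cv2.resize(a,(318,270)); o[:270,330:566]=cv2.resize(b,(236,270)); o[275:275+325,:581]=cv2.resize(s,(581,325))
cv2.imwrite("pics/crop1.png",o)
E
```

```text
scene table z 0.002668169534203013
top table z 0.0015985109992567859
tubeend [0.5456 0.0776 0.0887]
stack [0.5455 0.1765 0.1415]
jig [ 0.5288 -0.1926  0.0431]
keeper [ 0.5859 -0.183   0.0858]
handle [ 0.451  -0.1968  0.1155]
```

View pics/crop1.png

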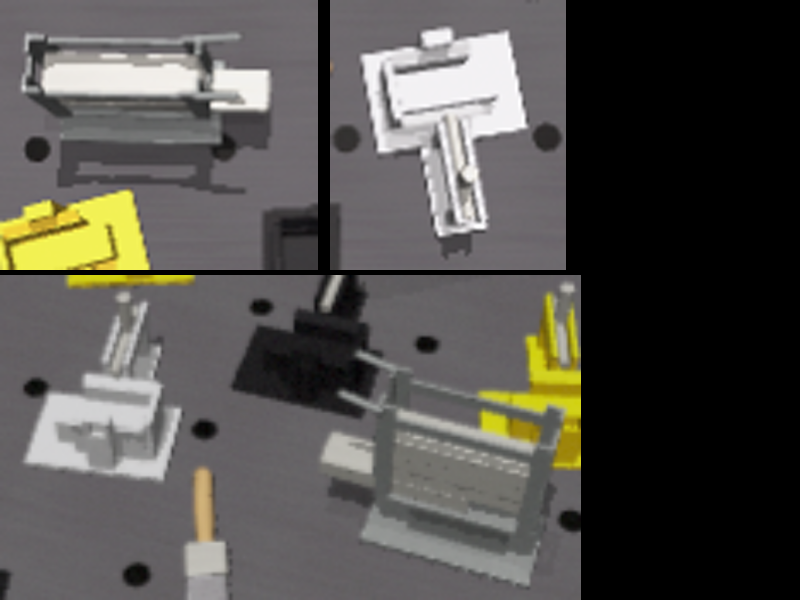

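The crop confirms the choice: the stub end at (240,90) leaves the magazine towards the jig. The white jig has its end stop on the left (magazine) side, its open end on the right, and its bolt handle at (466,172) towards the robot. Next I'll fit the poses.

```bash
cat >> h.py <<'E'
def box(P,x0,x1,y0,y1,z0,z1):
    P=P.reshape(-1,3); return P[(P[:,0]>x0)&(P[:,0]<x1)&(P[:,1]>y0)&(P[:,1]<y1)&(P[:,2]>z0)&(P[:,2]<z1)]
E
python3 - <<'E'
from h import *
for n in("scene","top"):
    f=dict(np.load(f"{n}0.npz")); P=cloud(f); print("==",n)
    def show(k,*b):
        Q=box(P,*b)
        if len(Q)>5: print(k,len(Q),rect(Q),"z",np.round(np.median(Q[:,2]),4),"min",Q.min(0).round(4),"max",Q.max(0).round(4))
        return Q
    show("tubeend",.51,.58,.04,.098,.07,.095)
    show("tubetop",.51,.58,.08,.26,.133,.15)
    show("postshorns",.46,.62,.04,.28,.165,.21)
    show("horns",.46,.62,.03,.10,.165,.21)
    show("handle",.41,.48,-.23,-.17,.1,.135)
    show("keeper",.565,.61,-.23,-.14,.075,.095)
    show("nestfloor",.50,.56,-.26,-.14,.035,.05)
    show("railtop",.48,.60,-.26,-.12,.055,.064)
    show("stoptop",.48,.60,-.16,-.08,.064,.075)
    Q=box(P,.38,.62,-.28,-.06,.005,.15)
    # white base plate
    hsv=cv2.cvtColor(f["image"],cv2.COLOR_RGB2HSV)
    m=(hsv[...,1]<60)&(hsv[...,2]>120)&(P[...,2]<.02)&(P[...,2]>.004)
    B=P[m]; B=box(B,.47,.62,-.28,-.08,0,.02); print("base",rect(B),B.min(0).round(4),B.max(0).round(4),np.median(B[:,2]))
    M=box(P,.44,.64,.05,.30,.0055,.016); print("magfoot",len(M),rect(M))
E
```

```text
== scene
tubeend 158 (array([547.1,  73.8]), (48.3, 45.3), 89.1) z 0.0794 min [0.5246 0.0496 0.0702] max [0.5701 0.0978 0.0858]
tubetop 331 (array([551.7, 182.8]), (154.7, 55.5), 88.2) z 0.1402 min [0.5219 0.1047 0.133 ] max [0.5799 0.2597 0.1497]
postshorns 509 (array([550.5, 167.5]), (200.4, 64.1), 88.6) z 0.1759 min [0.5169 0.0666 0.165 ] max [0.5816 0.2683 0.1982]
horns 54 (array([548.5,  83.4]), (33.4, 60.6), 89.7) z 0.191 min [0.5182 0.0666 0.1841] max [0.5788 0.1    0.1982]
handle 33 (array([ 451.6, -203.8]), (15.1, 16.5), 48.0) z 0.1155 min [ 0.4414 -0.211   0.1001] max [ 0.4628 -0.1954  0.1258]
keeper 33 (array([ 584.8, -182.9]), (16.7, 27.3), 11.7) z 0.0819 min [ 0.5763 -0.1965  0.0755] max [ 0.5954 -0.1687  0.0855]
nestfloor 180 (array([ 535.9, -198.8]), (41.6, 92.9), 6.6) z 0.0409 min [ 0.512  -0.2452  0.0351] max [ 0.56   -0.1505  0.0497]
railtop 121 (array([ 536.7, -178.7]), (111.0, 86.1), 7.0) z 0.0593 min [ 0.4814 -0.2245  0.0551] max [ 0.5935 -0.1334  0.0639]
stoptop 34 (array([ 538. , -142.9]), (67.8, 15.9), 12.4) z 0.0673 min [ 0.5064 -0.1579  0.064 ] max [ 0.5729 
[... 797 characters left out ...]
8  0.1295]
keeper 43 (array([ 584.8, -183.5]), (13.9, 28.1), 10.0) z 0.083 min [ 0.5765 -0.1964  0.0787] max [ 0.593  -0.17    0.0893]
nestfloor 294 (array([ 544. , -190.2]), (45.9, 110.7), 15.1) z 0.0413 min [ 0.5086 -0.2461  0.0356] max [ 0.5598 -0.1403  0.0496]
railtop 147 (array([ 534. , -181.2]), (110.6, 86.0), 8.7) z 0.0602 min [ 0.4803 -0.2265  0.055 ] max [ 0.5882 -0.1333  0.0639]
stoptop 53 (array([ 538.6, -146.6]), (22.8, 72.3), 88.5) z 0.0691 min [ 0.5023 -0.1589  0.0642] max [ 0.5746 -0.1355  0.073 ]
base (array([ 534.3, -200.1]), (135.6, 151.9), 8.9) [ 0.4704 -0.2799  0.004 ] [ 0.6058 -0.117   0.0199] 0.009506201986054341
magfoot 561 (array([539.8, 176. ]), (247.8, 199.7), 89.8)
```

```bash
cat >> h.py <<'E'
def frame(P,o,az):
    a=np.radians(az); M=np.array([[np.cos(a),-np.sin(a)],[np.sin(a),np.cos(a)]])
    Q=P.copy(); Q[...,:2]=(P[...,:2]-o)@M; return Q
JO,JA=np.array([.5488,-.2195]),99.0
MO,MA=np.array([.5490,.1078]),88.2
E
python3 - <<'E'
from h import *
for n in("scene","top"):
    f=dict(np.load(f"{n}0.npz")); P=cloud(f); print("==",n)
    J=frame(P,JO,JA); p=lambda k,Q:print(k,len(Q),"min",(1e3*np.percentile(Q,3,0)).round(1),"max",(1e3*np.percentile(Q,97,0)).round(1)) if len(Q)>4 else 0
    p("stop",box(J,.065,.10,-.05,.05,.064,.074))
    p("keep",box(J,0,.06,-.07,-.02,.076,.09))
    p("handle",box(J,.0,.06,.07,.12,.1,.13))
    p("floor",box(J,-.03,.07,-.03,.03,.036,.046))
    p("flare",box(J,.0,.07,-.045,.045,.058,.064))
    p("track",box(J,.0,.06,.035,.15,.073,.083))
    for x in(.0,.06):
        Q=box(J,x-.006,x+.012,-.045,.045,.05,.066); p(f"rail{x}-",Q[Q[:,1]<0]); p(f"rail{x}+",Q[Q[:,1]>0])
    M=frame(P,MO,MA)
    p("tubeend",box(M,-.08,-.008,-.03,.03,.074,.092)); p("hornL",box(M,-.06,-.01,.0,.05,.18,.205)); p("hornR",box(M,-.06,-.01,-.05,.0,.18,.205)); p("tube3",box(M,.02,.14,-.023,.023,.134,.15))
    p("crossfront",box(M,-.01,.006,-.05,.05,.18,.2));
E
```

```text
== scene
stop 34 min [ 71.2 -30.4  64.4] max [84.5 31.7 71.7]
keep 32 min [ 18.4 -49.2  79.1] max [ 43.7 -33.3  85. ]
handle 33 min [ 24.   86.7 100.4] max [ 38.4 102.6 125.2]
floor 188 min [-21.  -28.7  36.5] max [67.3 26.  44.6]
flare 58 min [  1.5 -41.6  58.2] max [64.4 41.1 63.9]
track 101 min [17.5 38.7 73.7] max [ 45.4 126.2  81.4]
rail0.0- 6 min [ -2.1 -34.5  52. ] max [  8.  -23.7  62. ]
rail0.0+ 17 min [ 0.3 21.6 51.5] max [11.  37.3 64.7]
rail0.06- 8 min [ 57.4 -36.9  53.7] max [ 71.  -26.9  64.7]
rail0.06+ 20 min [56.6 20.9 52.2] max [71.1 34.8 64.5]
tubeend 146 min [-56.9 -20.7  75.1] max [-11.7  20.9  84.2]
hornL 24 min [-38.6  22.  184.6] max [-11.9  29.7 196. ]
hornR 26 min [-39.9 -30.4 186.6] max [-11.5 -23.  196.7]
tube3 251 min [ 23.5 -21.  134.6] max [135.2  19.5 143.7]
crossfront 38 min [ -9.4 -29.9 182. ] max [  5.6  26.6 192.3]
== top
stop 50 min [ 68.9 -31.8  65. ] max [82.9 30.8 72.5]
keep 43 min [ 16.6 -47.8  79. ] max [ 43.4 -34.7  87.1]
handle 28 min [ 24.3  89.3 103.4] max [ 37.7 102.5 128.9]
floor 321 min [-23.  -24.8  37.3] max [67.1 16.8 45.4]
flare 80 min [  3.6 -37.5  58.2] max [67.7 34.8 63.8]
track 190 min [16.6 40.5 73.6] max [ 43.9 132.2  82.3]
rail0.0- 20 min [ -3.5 -36.3  52.1] max [ 10.3 -24.9  65.2]
rail0.0+ 14 min [-2.4 24.4 51.6] max [10.4 34.9 64.7]
rail0.06- 20 min [ 55.9 -37.2  54. ] max [ 70.6 -24.5  63.7]
rail0.06+ 19 min [54.6 23.4 54. ] max [71.7 34.6 63.6]
tubeend 188 min [-58.4 -18.6  75.8] max [-10.2  19.8  85.4]
hornL 23 min [-39.5  23.3 190.4] max [-11.9  29.3 197.5]
hornR 28 min [-39.8 -30.4 191.7] max [-12.6 -24.1 197.2]
tube3 459 min [ 23.2 -19.5 136.8] max [136.8  15.  145.7]
crossfront 42 min [ -9.1 -28.  181.2] max [  5.2  28.5 193.6]
```

```bash
cat >> h.py <<'E'
from station import env
def mag(x,y=0): return MO+x*np.array([np.cos(np.radians(MA)),np.sin(np.radians(MA))])+y*np.array([-np.sin(np.radians(MA)),np.cos(np.radians(MA))])
def jig(x,y=0): return JO+x*np.array([np.cos(np.radians(JA)),np.sin(np.radians(JA))])+y*np.array([-np.sin(np.radians(JA)),np.cos(np.radians(JA))])
def go(*targets):
    "targets: (xy, z, tool-y azimuth deg); prints travel and twist from the present pose"
    s=env.get_state(); r=R.from_quat(s["orientation"]); M=r.as_matrix(); az=np.degrees(np.arctan2(M[1,1],M[0,1]))
    print("t",round(s["time_s"],2),"tcp",s["tcp_pos"].round(4) if hasattr(s["tcp_pos"],"round") else s["tcp_pos"],"az",az.round(2),"zax",M[:,2].round(3),"F",np.round(s["wrist_force"],1),"w",round(s["grip_width"],4),"ff",np.round(s["finger_force"],1),"q",np.round(s["joints"],2))
    for xy,z,a in targets:
        d=M.T@(np.r_[xy,z]-s["tcp_pos"]); print("  travel",(d/.25).round(3),"twist",round(((az-a+180)%360-180)/30,3))
E
python3 - <<'E'
from h import *
f=dict(np.load("scene0.npz")); P=cloud(f).reshape(-1,3)
s=env.get_state(); T=(P-s["tcp_pos"])@R.from_quat(s["orientation"]).as_matrix()
T=T[(np.abs(T[:,:2])<.12).all(1)]
for z in range(-200,20,12):
    Q=T[(T[:,2]*1e3>=z)&(T[:,2]*1e3<z+12)]
    if len(Q)>3: print(z,len(Q),"x",(1e3*Q[:,0].min()).round(),(1e3*Q[:,0].max()).round(),"y",(1e3*Q[:,1].min()).round(),(1e3*Q[:,1].max()).round())
go((mag(-.0885),.2,-91.8),(mag(-.0885),.12,-91.8))
E
```

```text
-200 72 x -2.0 44.0 y -40.0 40.0
-188 52 x 3.0 41.0 y -36.0 30.0
-176 85 x -13.0 41.0 y -36.0 36.0
-164 61 x 1.0 40.0 y -37.0 34.0
-152 68 x -5.0 40.0 y -36.0 36.0
-140 53 x 4.0 40.0 y -37.0 36.0
-128 52 x -15.0 30.0 y -68.0 67.0
-116 134 x -9.0 25.0 y -70.0 67.0
-104 101 x -9.0 25.0 y -72.0 70.0
-92 88 x -12.0 23.0 y -73.0 72.0
-80 98 x -16.0 22.0 y -74.0 73.0
-68 61 x -10.0 19.0 y -76.0 74.0
-56 21 x -1.0 15.0 y -59.0 67.0
-44 26 x -11.0 17.0 y -56.0 57.0
-32 27 x -16.0 19.0 y -58.0 56.0
t 0.1 tcp [ 0.2777 -0.5594  0.2306] az -63.6 zax [-0.001  0.001 -1.   ] F [0.2 0.4 0.3] w 0.0855 ff 0.0 q [-1.11  0.35  1.63 -0.    1.16 -0.  ]
  travel [ 1.991 -1.596  0.124] twist 0.94
  travel [ 1.991 -1.596  0.444] twist 0.94
```

```bash
python3 - <<'E'
from h import *
s=env.get_state()
for n in("scene","top"):
    f=dict(np.load(n+"0.npz")); P=cloud(f).reshape(-1,3)
    T=(P-s["tcp_pos"])@R.from_quat(s["orientation"]).as_matrix()*1e3
    T=T[(np.abs(T[:,:2])<100).all(1)]; print(n)
    for z in range(-150,0,15):
        for lo,hi in((0,25),(25,43),(43,58),(58,80)):
            Q=T[(T[:,2]>=z)&(T[:,2]<z+15)&(abs(T[:,1])>=lo)&(abs(T[:,1])<hi)]
            if len(Q)>2: print(z,"|y|",lo,hi,"n",len(Q),"x",Q[:,0].min().round(),Q[:,0].max().round())
E
```

```text
scene
-150 |y| 0 25 n 59 x 23.0 40.0
-150 |y| 25 43 n 26 x -5.0 30.0
-135 |y| 0 25 n 15 x 24.0 38.0
-135 |y| 25 43 n 20 x 2.0 23.0
-135 |y| 58 80 n 4 x -4.0 11.0
-120 |y| 0 25 n 51 x 3.0 25.0
-120 |y| 25 43 n 39 x -7.0 15.0
-120 |y| 43 58 n 33 x -9.0 15.0
-120 |y| 58 80 n 37 x -15.0 18.0
-105 |y| 0 25 n 53 x 8.0 25.0
-105 |y| 25 43 n 30 x 4.0 20.0
-105 |y| 43 58 n 10 x 2.0 19.0
-105 |y| 58 80 n 31 x -9.0 18.0
-90 |y| 0 25 n 41 x 6.0 23.0
-90 |y| 25 43 n 45 x -16.0 22.0
-90 |y| 43 58 n 4 x -16.0 8.0
-90 |y| 58 80 n 30 x -12.0 17.0
-75 |y| 0 25 n 5 x 4.0 13.0
-75 |y| 25 43 n 12 x 9.0 19.0
-75 |y| 43 58 n 46 x -10.0 18.0
-75 |y| 58 80 n 41 x -11.0 18.0
-60 |y| 43 58 n 20 x -1.0 19.0
-60 |y| 58 80 n 7 x 4.0 11.0
-45 |y| 43 58 n 29 x -11.0 17.0
-30 |y| 43 58 n 27 x -16.0 19.0
top
-150 |y| 0 25 n 40 x 26.0 38.0
-150 |y| 25 43 n 36 x -1.0 27.0
-135 |y| 0 25 n 6 x 31.0 36.0
-135 |y| 25 43 n 27 x -6.0 26.0
-135 |y| 58 80 n 11 x -11.0 11.0
-120 |y| 25 43 n 34 x -9.0 11.0
-120 |y| 43 58 n 28 x -9.0 8.0
-120 |y| 58 80 n 55 x -13.0 12.0
-105 |y| 0 25 n 17 x 10.0 19.0
-105 |y| 25 43 n 18 x -16.0 16.0
-105 |y| 58 80 n 41 x -12.0 12.0
-90 |y| 25 43 n 42 x -17.0 18.0
-90 |y| 58 80 n 27 x -12.0 12.0
-75 |y| 25 43 n 4 x 11.0 16.0
-75 |y| 43 58 n 15 x 7.0 15.0
-75 |y| 58 80 n 43 x -12.0 13.0
-60 |y| 43 58 n 5 x 10.0 14.0
-45 |y| 43 58 n 6 x 6.0 11.0
-30 |y| 43 58 n 14 x 6.0 11.0
```

The gripper's knuckles are narrow (about ±14 mm across), so they fit between the horns (±23 mm). The moves can't tilt the tool. My plan is to open the gripper with its closing line along the tube and press one fingertip on the stub's end. I then drag it out about 25–30 mm by friction, after which a vertical grasp clears the horns.

>>> apply_moves([
  [1, -0.8, 0.06],
  [1, -0.8, 0.06],
  [1, -0.8, 0.06],
  [1, -0.8, 0.06],
  [1, -0.8, 0.06],
  [1, -0.8, 0.06],
  [1, -0.8, 0.06],
  [1, -0.8, 0.06],
], twist=[0, 0, 0, 0, 0, 0, 0, 0], hand=[-1, -1, -1, -1, -1, -1, -1, -1])

```text
time_s: 0.77
tcp_pos: [0.4134, -0.2664, 0.216]
orientation: [0.974, 0.229, -0.0, -0.001]
wrist_force: [0.6, 0.1, -1.1]
grip_width: 0.0852
finger_force: 0.0
```

>>> apply_moves([
  [0.99, -0.8, 0],
  [0.99, -0.8, 0],
  [0.99, -0.8, 0],
  [0.99, -0.8, 0],
  [0.99, -0.8, 0],
  [0.99, -0.8, 0],
  [0.99, -0.8, 0],
  [0.99, -0.8, 0],
], twist=[0.5, 0.94, 0.94, 0.94, 0.94, 0.94, 0.94, 0.94], hand=[-1, -1, -1, -1, -1, -1, -1, -1])

```text
time_s: 1.43
tcp_pos: [0.5434, 0.0164, 0.2161]
orientation: [1.0, -0.016, -0.0, 0.0]
wrist_force: [0.6, -0.4, -0.3]
grip_width: 0.0856
finger_force: 0.0
```

```bash
python3 - <<'E'
from h import *
go((mag(-.0885),.13,-91.8),(mag(-.0885),.08,-91.8))
E
```

```text
t 1.43 tcp [0.5434 0.0164 0.2161] az -91.79 zax [-0. -0. -1.] F [ 0.6 -0.4 -0.3] w 0.0856 ff 0.0 q [ 0.03  0.24  1.82 -0.    1.08  1.63]
  travel [ 0.011 -0.012  0.345] twist 0.0
  travel [ 0.011 -0.012  0.545] twist 0.0
```

>>> apply_moves([
  [0, 0, 0.1],
  [0, 0, 0.25],
  [0, 0, 0.4],
  [0, 0, 0.48],
  [0, 0, 0.52],
  [0, 0, 0.52],
], twist=[0, 0, 0, 0, 0, 0], hand=[-1, -1, -1, -1, -1, -1])

```text
time_s: 1.93
tcp_pos: [0.5415, 0.0143, 0.0841]
orientation: [1.0, -0.016, -0.002, 0.0]
wrist_force: [-0.1, -0.6, -0.2]
grip_width: 0.0853
finger_force: 0.0
```

```bash
python3 - <<'E'
from h import *
go((mag(-.0885),.08,-91.8))
for n in("scene","top"):
    f=env.grab_frame(n); 
    if n=="scene": i=cv2.resize(f["image"][160:270,250:370,::-1],(600,550),interpolation=cv2.INTER_CUBIC); cv2.imwrite("pics/s1.png",i)
    P=cloud(f); M=frame(P,MO,MA)*1e3; Q=M.reshape(-1,3)
    Q=Q[(Q[:,0]>-100)&(Q[:,0]<-5)&(abs(Q[:,1])<18)&(Q[:,2]>86)&(Q[:,2]<135)]; print(n,len(Q),Q.min(0).round(1) if len(Q) else 0,Q.max(0).round(1) if len(Q) else 0)
E
```

```text
t 1.93 tcp [0.5415 0.0143 0.0841] az -91.8 zax [-0.004 -0.    -1.   ] F [-0.1 -0.6 -0.2] w 0.0853 ff 0.0 q [0.02 0.42 1.93 0.   0.8  1.63]
  travel [ 0.018 -0.021  0.016] twist 0.0
scene 29 [-48.  -10.   86.5] [-16.7   9.8 132.5]
top 0 0 0
```

View pics/s1.png

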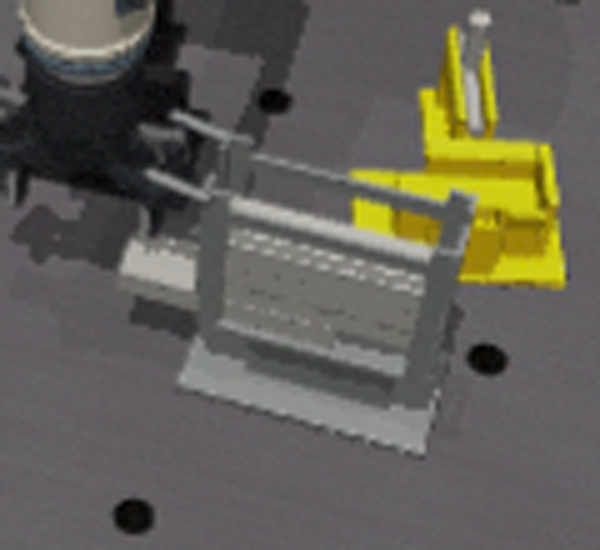

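The finger stands between the horns, above the stub at (150,225). I'll centre it and lower it to contact.

>>> apply_moves([
  [0.018, -0.02, 0.0],
  [0.018, -0.02, 0.02],
  [0.018, -0.02, 0.045],
  [0.018, -0.02, 0.045],
], twist=[0, 0, 0, 0], hand=[-1, -1, -1, -1])

```text
time_s: 2.37
tcp_pos: [0.5477, 0.0192, 0.0746]
orientation: [1.0, -0.016, -0.0, 0.0]
wrist_force: [-1.3, 0.7, -0.2]
grip_width: 0.0856
finger_force: 0.0
```

>>> apply_moves([
  [0, 0, 0.006],
  [0, 0, 0.012],
  [0, 0, 0.012],
], twist=[0, 0, 0], hand=[-1, -1, -1])

```text
time_s: 2.62
tcp_pos: [0.5477, 0.0191, 0.0718]
orientation: [1.0, -0.016, -0.0, 0.0]
wrist_force: [0.2, 0.5, -1.4]
grip_width: 0.0855
finger_force: 0.0
```

>>> apply_moves([
  [0, 0, 0.006],
  [0, 0, 0.006],
], twist=[0, 0], hand=[-1, -1])

```text
time_s: 2.78
tcp_pos: [0.5478, 0.0191, 0.0704]
orientation: [1.0, -0.016, -0.0, 0.0]
wrist_force: [0.1, 0.2, -0.6]
grip_width: 0.0853
finger_force: 0.0
```

>>> apply_moves([
  [0, 0, 0.006],
  [0, 0, 0.008],
  [0, 0, 0.008],
], twist=[0, 0, 0], hand=[-1, -1, -1])

```text
time_s: 3.03
tcp_pos: [0.5478, 0.0191, 0.0684]
orientation: [1.0, -0.016, -0.0, 0.0]
wrist_force: [0.1, 0.5, 0.1]
grip_width: 0.0852
finger_force: 0.0
```

>>> apply_moves([
  [0, 0, 0.005],
  [0, 0, 0.005],
], twist=[0, 0], hand=[-1, -1])

```text
time_s: 3.2
tcp_pos: [0.5478, 0.0191, 0.0671]
orientation: [1.0, -0.016, -0.0, 0.0]
wrist_force: [-0.6, 0.2, 0.2]
grip_width: 0.0853
finger_force: 0.0
```

>>> apply_moves([
  [0, 0, 0.005],
  [0, 0, 0.005],
], twist=[0, 0], hand=[-1, -1])

```text
time_s: 3.37
tcp_pos: [0.5483, 0.0192, 0.0668]
orientation: [1.0, -0.016, 0.0, -0.0]
wrist_force: [-2.0, -0.8, 10.6]
grip_width: 0.0854
finger_force: 4.9
```

Contact at 10.6 N upward. I'll drag 8 mm outward along tool +y.

>>> apply_moves([
  [0, 0.008, 0.002],
  [0, 0.016, 0.002],
  [0, 0.024, 0.002],
  [0, 0.032, 0.002],
], twist=[0, 0, 0, 0], hand=[-1, -1, -1, -1])

```text
time_s: 3.7
tcp_pos: [0.549, 0.012, 0.0667]
orientation: [1.0, -0.016, 0.001, -0.001]
wrist_force: [-0.1, 5.6, 9.9]
grip_width: 0.0857
finger_force: 4.5
```

```bash
cat >> h.py <<'E'
def tube(full=True):
    for n in("scene","top"):
        P=cloud(env.grab_frame(n)); M=frame(P,MO,MA)
        Q=box(M,-.16,-.008,-.03,.03,.072,.083)*1e3
        if len(Q)>5: print(n,"end",len(Q),Q[:,0].min().round(1),np.percentile(Q[:,0],3).round(1))
        Q=box(M,-.005,.17,-.018,.018,.09,.15)*1e3
        if len(Q)>20:
            Q=Q[Q[:,2]>Q[:,2].max()-14]
            print("  stack top z by x",[(a,np.median(Q[(Q[:,0]>a)&(Q[:,0]<a+30)][:,2]).round(1)) for a in(5,35,65,95,125)])
E
python3 - <<'E'
from h import *
go(); tube()
E
```

```text
t 3.7 tcp [0.549  0.012  0.0667] az -91.84 zax [ 0.003  0.001 -1.   ] F [-0.1  5.6  9.9] w 0.0857 ff 4.5 q [0.02 0.45 1.92 0.   0.76 1.62]
scene end 117 -137.6 -56.5
  stack top z by x [(5, np.float64(140.1)), (35, np.float64(140.3)), (65, np.float64(139.8)), (95, np.float64(140.4)), (125, np.float64(140.0))]
  stack top z by x [(5, np.float64(141.5)), (35, np.float64(141.0)), (65, np.float64(141.7)), (95, np.float64(142.2)), (125, np.float64(141.5))]
```

It slid: 5.6 N of pull at 10 N of press didn't move the tube. I'll reposition further in, press harder and pull in a zigzag, because yawing the stub within its side play breaks the friction.

>>> apply_moves([
  [0, 0, -0.02],
  [-0.012, -0.046, -0.02],
  [-0.012, -0.046, -0.015],
  [-0.012, -0.046, -0.004],
  [-0.012, -0.046, 0.002],
  [-0.012, -0.046, 0.004],
  [-0.012, -0.046, 0.004],
], twist=[0, 0, 0, 0, 0, 0, 0], hand=[-1, -1, -1, -1, -1, -1, -1])

```text
time_s: 4.38
tcp_pos: [0.5452, 0.0228, 0.0654]
orientation: [1.0, -0.016, 0.0, -0.0]
wrist_force: [-3.9, 0.7, 17.9]
grip_width: 0.0851
finger_force: 9.1
```

>>> apply_moves([
  [0.016, 0.008, 0.0],
  [0, 0.02, 0.0],
  [-0.016, 0.03, 0],
  [0, 0.04, 0],
  [0.016, 0.05, 0],
  [0.0, 0.06, 0],
], twist=[0, 0, 0, 0, 0, 0], hand=[-1, -1, -1, -1, -1, -1])

```text
time_s: 4.88
tcp_pos: [0.5472, 0.0088, 0.0657]
orientation: [1.0, -0.016, 0.002, -0.001]
wrist_force: [4.3, 7.1, 13.4]
grip_width: 0.0857
finger_force: 6.6
```

```bash
python3 - <<'E'
from h import *
go(); tube()
E
```

```text
t 4.88 tcp [0.5472 0.0088 0.0657] az -91.83 zax [ 0.004  0.002 -1.   ] F [ 4.3  7.1 13.4] w 0.0857 ff 6.6 q [0.01 0.45 1.93 0.   0.76 1.61]
scene end 125 -141.2 -60.0
  stack top z by x [(5, np.float64(140.6)), (35, np.float64(140.6)), (65, np.float64(141.7)), (95, np.float64(141.6)), (125, np.float64(142.2))]
  stack top z by x [(5, np.float64(142.1)), (35, np.float64(142.1)), (65, np.float64(143.0)), (95, np.float64(142.8)), (125, np.float64(143.7))]
```

It moved out 3.5 mm, so the zigzag works. I'll repeat it with wider side swings and a smaller advance.

>>> apply_moves([
  [0, 0, -0.02],
  [0, -0.06, -0.02],
  [0, -0.06, -0.02],
  [0, -0.06, -0.006],
  [0, -0.06, 0],
  [0, -0.06, 0.001],
], twist=[0, 0, 0, 0, 0, 0], hand=[-1, -1, -1, -1, -1, -1])

```text
time_s: 5.48
tcp_pos: [0.5458, 0.0225, 0.0652]
orientation: [1.0, -0.016, 0.001, -0.0]
wrist_force: [-3.2, 0.0, 20.4]
grip_width: 0.0855
finger_force: 9.8
```

>>> apply_moves([
  [0.028, 0.006, 0.0],
  [-0.028, 0.014, 0.0],
  [0.028, 0.022, 0],
  [-0.028, 0.03, 0],
  [0.028, 0.038, 0],
  [-0.028, 0.046, 0],
  [0.028, 0.054, 0],
  [0, 0.06, 0],
], twist=[0, 0, 0, 0, 0, 0, 0, 0], hand=[-1, -1, -1, -1, -1, -1, -1, -1])

```text
time_s: 6.15
tcp_pos: [0.5485, 0.0077, 0.0655]
orientation: [1.0, -0.016, 0.003, -0.0]
wrist_force: [5.0, 2.8, 13.9]
grip_width: 0.0855
finger_force: 6.8
```

```bash
python3 - <<'E'
from h import *
go(); tube()
E
```

```text
t 6.15 tcp [0.5485 0.0077 0.0655] az -91.83 zax [ 0.006  0.001 -1.   ] F [ 5.   2.8 13.9] w 0.0855 ff 6.8 q [0.01 0.45 1.93 0.   0.76 1.61]
scene end 157 -142.9 -67.9
  stack top z by x [(5, np.float64(141.1)), (35, np.float64(140.7)), (65, np.float64(141.5)), (95, np.float64(141.7)), (125, np.float64(142.9))]
  stack top z by x [(5, np.float64(142.0)), (35, np.float64(142.3)), (65, np.float64(143.2)), (95, np.float64(143.7)), (125, np.float64(143.6))]
```

8 mm this time, so the end is now at about −69. Two more cycles.

>>> apply_moves([
  [0, 0, -0.02],
  [0, -0.06, -0.02],
  [0, -0.06, -0.02],
  [0, -0.06, -0.006],
  [0, -0.06, 0],
  [0, -0.06, 0],
], twist=[0, 0, 0, 0, 0, 0], hand=[-1, -1, -1, -1, -1, -1])

```text
time_s: 6.75
tcp_pos: [0.5456, 0.0221, 0.0649]
orientation: [1.0, -0.016, 0.001, 0.0]
wrist_force: [-3.7, -0.1, 18.2]
grip_width: 0.085
finger_force: 9.2
```

>>> apply_moves([
  [0.028, 0.006, 0.0],
  [-0.028, 0.014, 0.0],
  [0.028, 0.022, 0],
  [-0.028, 0.03, 0],
  [0.028, 0.038, 0],
  [-0.028, 0.046, 0],
  [0.028, 0.054, 0],
  [0, 0.06, 0],
], twist=[0, 0, 0, 0, 0, 0, 0, 0], hand=[-1, -1, -1, -1, -1, -1, -1, -1])

```text
time_s: 7.42
tcp_pos: [0.5483, 0.0075, 0.0653]
orientation: [1.0, -0.016, 0.003, -0.0]
wrist_force: [3.9, 1.5, 9.9]
grip_width: 0.0855
finger_force: 5.4
```

>>> apply_moves([
  [0, 0, -0.02],
  [0, -0.06, -0.02],
  [0, -0.06, -0.02],
  [0, -0.06, -0.006],
  [0, -0.06, 0],
  [0, -0.06, 0],
], twist=[0, 0, 0, 0, 0, 0], hand=[-1, -1, -1, -1, -1, -1])

```text
time_s: 7.92
tcp_pos: [0.5454, 0.0218, 0.0648]
orientation: [1.0, -0.015, 0.0, 0.0]
wrist_force: [-3.2, -1.7, 15.0]
grip_width: 0.0853
finger_force: 7.8
```

>>> apply_moves([
  [0.028, 0.006, 0.0],
  [-0.028, 0.014, 0.0],
  [0.028, 0.022, 0],
  [-0.028, 0.03, 0],
  [0.028, 0.038, 0],
  [-0.028, 0.046, 0],
  [0.028, 0.054, 0],
  [0, 0.06, 0],
], twist=[0, 0, 0, 0, 0, 0, 0, 0], hand=[-1, -1, -1, -1, -1, -1, -1, -1])

```text
time_s: 8.58
tcp_pos: [0.5478, 0.0071, 0.0649]
orientation: [1.0, -0.016, 0.002, -0.0]
wrist_force: [3.3, 1.3, 7.8]
grip_width: 0.0855
finger_force: 3.9
```

```bash
python3 - <<'E'
from h import *
go(); tube()
E
```

```text
t 8.58 tcp [0.5478 0.0071 0.0649] az -91.81 zax [ 0.005  0.    -1.   ] F [3.3 1.3 7.8] w 0.0855 ff 3.9 q [0.01 0.45 1.93 0.   0.76 1.61]
scene end 203 -149.0 -83.5
  stack top z by x [(5, np.float64(143.2)), (35, np.float64(145.9)), (65, np.float64(139.4)), (95, np.float64(136.8)), (125, np.float64(nan))]
  stack top z by x [(5, np.float64(nan)), (35, np.float64(147.4)), (65, np.float64(141.2)), (95, np.float64(136.9)), (125, np.float64(142.3))]
  return _methods._mean(a, axis=axis, dtype=dtype,
  ret = ret.dtype.type(ret / rcount)
```

The end is at about −84. One more cycle, then I'll rise and turn for the grasp.

>>> apply_moves([
  [0, 0, -0.02],
  [0, -0.06, -0.02],
  [0, -0.06, -0.02],
  [0, -0.06, -0.006],
  [0, -0.06, 0],
  [0, -0.06, 0],
], twist=[0, 0, 0, 0, 0, 0], hand=[-1, -1, -1, -1, -1, -1])

```text
time_s: 9.18
tcp_pos: [0.545, 0.0217, 0.0644]
orientation: [1.0, -0.015, -0.0, 0.0]
wrist_force: [-1.6, -2.6, 10.5]
grip_width: 0.0855
finger_force: 5.3
```

>>> apply_moves([
  [0.028, 0.006, 0.0],
  [-0.028, 0.014, 0.0],
  [0.028, 0.022, 0],
  [-0.028, 0.03, 0],
  [0.028, 0.038, 0],
  [-0.028, 0.046, 0],
  [0.028, 0.054, 0],
  [0, 0.06, 0],
], twist=[0, 0, 0, 0, 0, 0, 0, 0], hand=[-1, -1, -1, -1, -1, -1, -1, -1])

```text
time_s: 9.85
tcp_pos: [0.5473, 0.0071, 0.0647]
orientation: [1.0, -0.016, 0.002, -0.0]
wrist_force: [2.3, 1.4, 6.9]
grip_width: 0.0854
finger_force: 2.8
```

>>> apply_moves([
  [0, 0, -0.1],
  [0, 0.02, -0.25],
  [0, 0.02, -0.4],
  [0, 0.02, -0.5],
  [0, 0.02, -0.5],
], twist=[0, 0, 0, 0, 0], hand=[-1, -1, -1, -1, -1])

```text
time_s: 10.27
tcp_pos: [0.5468, 0.0021, 0.1941]
orientation: [1.0, -0.016, 0.004, 0.0]
wrist_force: [0.9, -0.0, -0.2]
grip_width: 0.0852
finger_force: 0.0
```

```bash
cat >> h.py <<'E'
def tubepose():
    for n in("scene","top"):
        M=frame(cloud(env.grab_frame(n)),MO,MA); Q=box(M,-.16,-.044,-.045,.045,.06,.09); Q=Q[Q[:,2]>np.median(Q[:,2])-.005]
        print(n,len(Q),rect(Q),"zmed",(1e3*np.median(Q[:,2])).round(1),"endx",(1e3*np.percentile(Q[:,0],2)).round(1),"slope",np.polyfit(Q[:,0],Q[:,2],1)[0].round(3))
E
python3 - 2>/dev/null <<'E'
from h import *
tube(); tubepose(); go((mag(-.083),.15,178.2),(mag(-.083),.057,178.2),(mag(-.083),.057,-1.8))
E
```

```text
scene end 216 -94.7 -90.8
  stack top z by x [(5, np.float64(146.1)), (35, np.float64(141.9)), (65, np.float64(137.7)), (95, np.float64(136.0)), (125, np.float64(nan))]
top end 175 -96.4 -90.2
  stack top z by x [(5, np.float64(147.9)), (35, np.float64(143.1)), (65, np.float64(137.6)), (95, np.float64(136.7)), (125, np.float64(142.5))]
scene 149 (array([-68.2, -13.1]), (50.4, 42.7), 6.6) zmed 80.0 endx -92.8 slope 0.017
top 115 (array([-69.4,  -7. ]), (51.6, 29.4), 8.2) zmed 81.1 endx -93.5 slope -0.028
t 10.47 tcp [0.5431 0.0024 0.1878] az -91.8 zax [-0.002 -0.    -1.   ] F [ 0.7  0.6 -0.7] w 0.0856 ff 0.0 q [ 0.    0.28  1.85 -0.    1.02  1.6 ]
  travel [ 0.011 -0.09   0.151] twist 3.0
  travel [ 0.012 -0.09   0.523] twist 3.0
  travel [ 0.012 -0.09   0.523] twist -3.0
```

The stub end is at magazine x ≈ −93, yawed about 6.6°, with its end centre near y ≈ −15. I'll turn the tool to match (−96.6°).

>>> apply_moves([
  [0, 0.02, 0],
  [0, 0.02, 0],
  [0, 0.02, 0],
  [0, 0.02, 0],
  [0, 0.02, 0],
], twist=[-0.23, -0.46, -0.7, -0.93, -1], hand=[-1, -1, -1, -1, -1])

```text
time_s: 10.88
tcp_pos: [0.5429, -0.0024, 0.1871]
orientation: [0.969, 0.247, -0.002, -0.0]
wrist_force: [-0.6, 0.2, -0.5]
grip_width: 0.0851
finger_force: 0.0
```

>>> apply_moves([
  [0, 0, 0],
  [0, 0, 0],
  [0, 0, 0],
  [0, 0, 0],
  [0, 0, 0],
], twist=[-0.23, -0.46, -0.7, -0.93, -1], hand=[-1, -1, -1, -1, -1])

```text
time_s: 11.3
tcp_pos: [0.5429, -0.0023, 0.1871]
orientation: [0.872, 0.49, -0.002, -0.001]
wrist_force: [-0.5, -0.0, -0.1]
grip_width: 0.0856
finger_force: 0.0
```

>>> apply_moves([
  [0, 0, 0],
  [0, 0, 0],
  [0, 0, 0],
  [0, 0, 0],
  [0, 0, 0],
  [0, 0, 0],
], twist=[-0.23, -0.46, -0.7, -0.93, -1, -1], hand=[-1, -1, -1, -1, -1, -1])

```text
time_s: 11.8
tcp_pos: [0.543, -0.0023, 0.1873]
orientation: [0.717, 0.697, -0.001, -0.001]
wrist_force: [-0.1, 0.1, 0.5]
grip_width: 0.0853
finger_force: 0.0
```

```bash
python3 - 2>/dev/null <<'E'
from h import *
tubepose(); go((mag(-.083,-.0146),.12,4.8),(mag(-.083,-.0146),.057,4.8))
E
```

```text
scene 148 (array([-67.2, -11.8]), (52.8, 45.3), 9.1) zmed 79.8 endx -93.1 slope 0.018
top 127 (array([-62.7,  -9.8]), (35.7, 39.6), 2.2) zmed 81.0 endx -80.4 slope 0.028
t 11.9 tcp [ 0.5433 -0.0023  0.1878] az -1.9 zax [-0.003 -0.    -1.   ] F [ 0.3 -0.1 -0.1] w 0.0852 ff 0.0 q [-0.01  0.28  1.85 -0.    1.02  0.03]
  travel [0.109 0.068 0.271] twist -0.223
  travel [0.109 0.069 0.523] twist -0.223
```

>>> apply_moves([
  [0.05, 0.065, 0.05],
  [0.1, 0.065, 0.18],
  [0.1, 0.065, 0.3],
  [0.1, 0.065, 0.4],
  [0.1, 0.065, 0.48],
  [0.1, 0.065, 0.52],
  [0.1, 0.065, 0.52],
], twist=[-0.22, -0.22, -0.22, -0.22, -0.22, -0.22, -0.22], hand=[-1, -1, -1, -1, -1, -1, -1])

```text
time_s: 12.48
tcp_pos: [0.5593, 0.0222, 0.0567]
orientation: [0.677, 0.736, -0.002, -0.002]
wrist_force: [-1.7, 0.3, -0.7]
grip_width: 0.0856
finger_force: 0.0
```

```bash
python3 - 2>/dev/null <<'E'
from h import *
go((mag(-.083,-.0146),.055,4.8))
f=env.grab_frame("scene"); cv2.imwrite("pics/s2.png",cv2.resize(f["image"][160:270,230:370,::-1],(700,550),interpolation=cv2.INTER_CUBIC))
E
```

```text
t 12.48 tcp [0.5593 0.0222 0.0567] az 4.74 zax [-0.005 -0.    -1.   ] F [-1.7  0.3 -0.7] w 0.0856 ff 0.0 q [ 0.04  0.48  1.9  -0.    0.77 -0.05]
  travel [0.008 0.008 0.007] twist -0.002
```

View pics/s2.png

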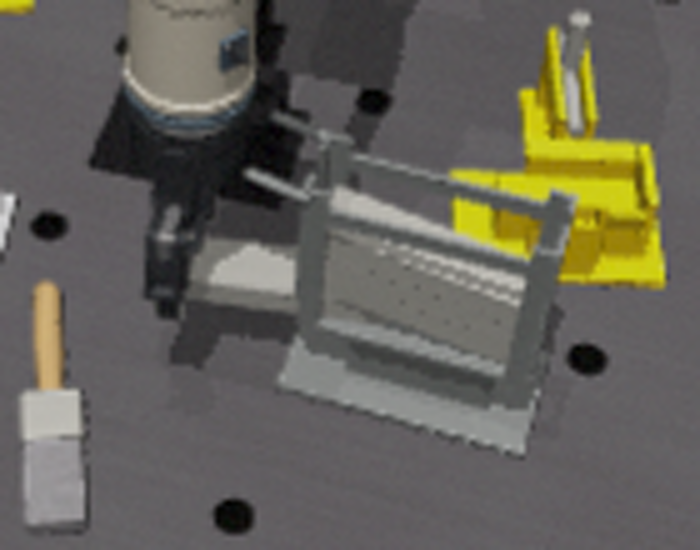

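The fingers straddle the stub's end at (190,260), clear of the horns, and the stack is dipping at the back. I'll close.

>>> apply_moves([
  [0.008, 0.006, 0.012],
  [0.008, 0.006, 0.012],
  [0.008, 0.006, 0.012],
  [0.008, 0.006, 0.012],
  [0.008, 0.006, 0.012],
  [0.008, 0.006, 0.012],
  [0.008, 0.006, 0.012],
  [0.008, 0.006, 0.012],
], twist=[0, 0, 0, 0, 0, 0, 0, 0], hand=[1, 1, 1, 1, 1, 1, 1, 1])

```text
time_s: 13.2
tcp_pos: [0.5627, 0.0242, 0.0568]
orientation: [0.677, 0.736, 0.0, 0.0]
wrist_force: [-2.1, -1.1, 6.2]
grip_width: 0.0392
finger_force: 59.6
```

```bash
python3 - 2>/dev/null <<'E'
from h import *
go((mag(-.083,-.0146),.055,4.8),(mag(-.13,-.003),.055,0.5))
E
```

```text
t 13.2 tcp [0.5627 0.0242 0.0568] az 4.81 zax [ 0. -0. -1.] F [-2.1 -1.1  6.2] w 0.0392 ff 59.6 q [ 0.04  0.48  1.9  -0.    0.76 -0.04]
  travel [ 0.001 -0.007  0.007] twist 0.0
  travel [-0.18  -0.074  0.007] twist 0.144
```

Gripped at 39 mm and 60 N. I'll pull outward while straightening.

>>> apply_moves([
  [-0.022, -0.009, 0],
  [-0.045, -0.018, 0],
  [-0.068, -0.027, 0],
  [-0.09, -0.036, 0],
  [-0.112, -0.045, 0],
  [-0.135, -0.054, 0],
  [-0.158, -0.063, 0],
  [-0.18, -0.07, 0],
], twist=[0.02, 0.04, 0.06, 0.08, 0.1, 0.11, 0.12, 0.14], hand=[1, 1, 1, 1, 1, 1, 1, 1])

```text
time_s: 13.87
tcp_pos: [0.549, -0.0221, 0.0563]
orientation: [0.704, 0.71, 0.0, 0.0]
wrist_force: [-0.3, 2.9, -2.3]
grip_width: 0.039
finger_force: 60.3
```

```bash
python3 - 2>/dev/null <<'E'
from h import *
tube(); M=0
for n in("scene","top"):
    Q=box(frame(cloud(env.grab_frame(n)),MO,MA),-.11,-.044,-.045,.045,.06,.09); Q=Q[Q[:,2]>np.median(Q[:,2])-.004]; print(n,rect(Q),1e3*np.median(Q[:,2]),np.polyfit(Q[:,0],Q[:,2],1)[0].round(3))
go((mag(-.18,.0),.055,-1.8))
E
```

```text
scene end 318 -124.7 -119.0
  stack top z by x [(5, np.float64(139.8)), (35, np.float64(135.5)), (65, np.float64(132.3)), (95, np.float64(nan)), (125, np.float64(nan))]
top end 9 -12.7 -12.7
  stack top z by x [(5, np.float64(140.4)), (35, np.float64(136.3)), (65, np.float64(134.5)), (95, np.float64(134.4)), (125, np.float64(137.7))]
scene (array([-77.2,  -2.2]), (65.8, 44.8), 2.2) 79.22529323319306 0.001
```

The tube follows (yaw now 2°), with its back end near +10. I'll pull clear.

>>> apply_moves([
  [-0.03, -0.003, 0],
  [-0.06, -0.006, 0],
  [-0.09, -0.01, 0],
  [-0.12, -0.013, 0],
  [-0.15, -0.016, 0],
  [-0.18, -0.02, 0],
  [-0.21, -0.022, 0],
  [-0.24, -0.025, 0],
], twist=[0.02, 0.04, 0.06, 0.07, 0.07, 0.07, 0.07, 0.07], hand=[1, 1, 1, 1, 1, 1, 1, 1])

```text
time_s: 14.73
tcp_pos: [0.5431, -0.0829, 0.0563]
orientation: [0.716, 0.698, -0.0, -0.0]
wrist_force: [0.4, 0.0, -2.8]
grip_width: 0.0392
finger_force: 60.8
```

```bash
cat >> h.py <<'E'
def held():
    "tube in tool frame from scene view: top-face points near the tool, towards tool +x"
    s=env.get_state(); Rm=R.from_quat(s["orientation"]).as_matrix()
    for n in("scene","top"):
        T=(cloud(env.grab_frame(n))-s["tcp_pos"])@Rm; Q=box(T,.02,.17,-.035,.035,-.06,.03)
        if len(Q)<10: continue
        z0=np.percentile(Q[:,2],10); Q=Q[abs(Q[:,2]-z0)<.012]
        print(n,len(Q),rect(Q),"farx",(1e3*np.percentile(Q[:,0],98)).round(1),"topz by x",[(a,(1e3*np.percentile(Q[(Q[:,0]>a/1e3)&(Q[:,0]<a/1e3+.02)][:,2],20)).round(1)) for a in(30,50,70,90,110) if ((Q[:,0]>a/1e3)&(Q[:,0]<a/1e3+.02)).sum()>3])
E
python3 - 2>/dev/null <<'E'
from h import *
go((mag(-.2,.0),.1,-1.8)); held(); tube()
f=env.grab_frame("scene"); cv2.imwrite("pics/s3.png",cv2.resize(f["image"][160:270,230:370,::-1],(700,550),interpolation=cv2.INTER_CUBIC))
E
```

```text
t 14.73 tcp [ 0.5431 -0.0829  0.0563] az -1.51 zax [-0. -0. -1.] F [ 0.4  0.  -2.8] w 0.0392 ff 60.8 q [-0.15  0.47  1.93 -0.    0.75 -0.13]
  travel [-0.037 -0.001 -0.175] twist 0.01
scene 373 (array([81.1, -0.4]), (46.4, 122.1), 88.0) farx 139.1 topz by x [(30, np.float64(-24.3)), (50, np.float64(-24.6)), (70, np.float64(-24.1)), (90, np.float64(-24.1)), (110, np.float64(-24.4))]
top 179 (array([116.8,  -1.6]), (38.6, 44.8), 88.8) farx 139.1 topz by x [(90, np.float64(-25.3)), (110, np.float64(-25.7))]
scene end 313 -159.7 -156.7
  stack top z by x [(5, np.float64(nan)), (35, np.float64(nan)), (65, np.float64(nan)), (95, np.float64(nan)), (125, np.float64(nan))]
top end 153 -95.8 -92.9
  stack top z by x [(5, np.float64(nan)), (35, np.float64(nan)), (65, np.float64(nan)), (95, np.float64(nan)), (125, np.float64(142.4))]
```

View pics/s3.png

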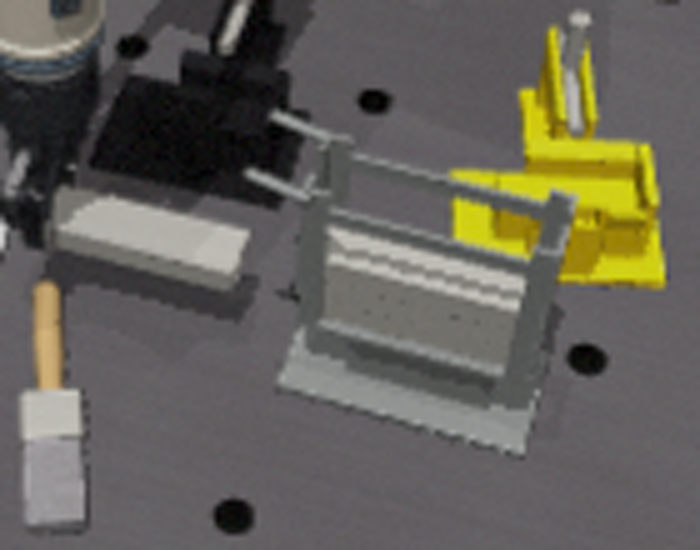

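The stub is held level at (150,240), and the three others lie flat in the magazine. The tube centre sits about 64.5 mm along tool +x and 14 mm above the TCP. I'll rise and carry it to the jig.

>>> apply_moves([
  [-0.03, 0, -0.05],
  [-0.04, 0, -0.12],
  [-0.04, 0, -0.2],
  [-0.04, 0, -0.28],
  [-0.04, 0, -0.3],
  [-0.04, 0, -0.3],
], twist=[0, 0, 0, 0, 0, 0], hand=[1, 1, 1, 1, 1, 1])

```text
time_s: 15.48
tcp_pos: [0.5441, -0.0919, 0.1327]
orientation: [0.716, 0.698, 0.001, 0.001]
wrist_force: [0.3, -0.4, -3.1]
grip_width: 0.0387
finger_force: 61.1
```

```bash
python3 - 2>/dev/null <<'E'
from h import *
go((jig(-.0765,0),.13,9.0)); held(); tube()
for n in("scene","top"):
    M=frame(cloud(env.grab_frame(n)),MO,MA); Q=box(M,.005,.15,-.018,.018,.1,.135)*1e3; print(n,len(Q),[(a,np.percentile(Q[(Q[:,0]>a)&(Q[:,0]<a+30)][:,2],60).round(1)) for a in(5,35,65,95,120)])
E
```

```text
t 15.48 tcp [ 0.5441 -0.0919  0.1327] az -1.47 zax [ 0.003 -0.    -1.   ] F [ 0.3 -0.4 -3.1] w 0.0387 ff 61.1 q [-0.17  0.36  1.88  0.    0.9  -0.14]
  travel [-0.811  0.087  0.011] twist -0.349
scene 392 (array([80.7, -1.2]), (46.9, 121.0), 88.1) farx 139.6 topz by x [(30, np.float64(-24.0)), (50, np.float64(-23.9)), (70, np.float64(-23.7)), (90, np.float64(-23.7)), (110, np.float64(-23.9))]
top 279 (array([81.1,  0.4]), (41.0, 116.6), 88.2) farx 139.2 topz by x [(30, np.float64(-24.0)), (50, np.float64(-22.5)), (90, np.float64(-24.1)), (110, np.float64(-24.3))]
  stack top z by x [(5, np.float64(nan)), (35, np.float64(nan)), (65, np.float64(nan)), (95, np.float64(nan)), (125, np.float64(nan))]
  stack top z by x [(5, np.float64(nan)), (35, np.float64(nan)), (65, np.float64(nan)), (95, np.float64(nan)), (125, np.float64(142.0))]
scene 341 [(5, np.float64(120.6)), (35, np.float64(120.3)), (65, np.float64(120.1)), (95, np.float64(120.1)), (120, np.float64(119.5))]
top 419 [(5, np.float64(122.1)), (35, np.float64(122.0)), (65, np.float64(121.6)), (95, np.float64(122.3)), (120, np.float64(122.4))]
```

The magazine stack is flat at 120 mm. The stub is yawed about 2° in the grip, which I'll compensate.

```bash
cat >> h.py <<'E'
def tc(x,y=0,a=97.1): a=np.radians(a); return jig(x,y)-.0645*np.array([np.cos(a),np.sin(a)])
E
python3 - <<'E'
from h import *
go((tc(-.012),.13,7.1))
E
```

```text
t 15.78 tcp [ 0.5423 -0.0918  0.1301] az -1.49 zax [-0.002  0.    -1.   ] F [-0.1  0.8 -3.4] w 0.0389 ff 61.1 q [-0.17  0.36  1.88  0.    0.9  -0.14]
  travel [-0.812  0.087 -0.   ] twist -0.286
```

>>> apply_moves([
  [-0.1, 0.01, 0],
  [-0.24, 0.025, 0],
  [-0.38, 0.04, 0],
  [-0.52, 0.055, 0],
  [-0.65, 0.07, 0],
  [-0.76, 0.08, 0],
  [-0.81, 0.087, 0],
  [-0.81, 0.087, 0],
], twist=[-0.04, -0.08, -0.12, -0.16, -0.2, -0.25, -0.286, -0.286], hand=[1, 1, 1, 1, 1, 1, 1, 1])

```text
time_s: 16.45
tcp_pos: [0.5593, -0.298, 0.1304]
orientation: [0.663, 0.749, -0.0, 0.0]
wrist_force: [0.8, -0.5, -3.1]
grip_width: 0.0391
finger_force: 61.1
```

```bash
cat >> h.py <<'E'
def injig(z0,z1):
    for n in("scene","top"):
        J=frame(cloud(env.grab_frame(n)),JO,JA); Q=box(J,-.05,.09,-.03,.03,z0,z1)
        if len(Q)>10: print(n,len(Q),rect(Q),"farx",(1e3*np.percentile(Q[:,0],98)).round(1),"z",[(a,(1e3*np.median(Q[(Q[:,0]>a/1e3)&(Q[:,0]<a/1e3+.02)][:,2])).round(1)) for a in(-30,-10,10,40,50) if ((Q[:,0]>a/1e3)&(Q[:,0]<a/1e3+.02)).sum()>3])
E
python3 - <<'E'
from h import *
go((tc(-.012),.055,7.1),(tc(-.012),.037,7.1)); held(); injig(.14,.165)
E
```

```text
t 16.45 tcp [ 0.5593 -0.298   0.1304] az 6.99 zax [-0.    -0.001 -1.   ] F [ 0.8 -0.5 -3.1] w 0.0391 ff 61.1 q [-0.49  0.47  1.7  -0.    0.97 -0.61]
  travel [ 0.011 -0.001  0.301] twist -0.004
  travel [ 0.011 -0.001  0.373] twist -0.004
scene 357 (array([81. , -0.7]), (45.9, 121.6), 89.3) farx 139.2 topz by x [(30, np.float64(-24.0)), (50, np.float64(-22.8)), (70, np.float64(-24.3)), (90, np.float64(-23.1)), (110, np.float64(-23.7))]
top 427 (array([90.7, -0. ]), (41.2, 102.5), 89.5) farx 140.3 topz by x [(30, np.float64(-24.3)), (50, np.float64(-25.1)), (70, np.float64(-25.6)), (90, np.float64(-25.3)), (110, np.float64(-26.1))]
scene 361 (array([ 7.9, -0.9]), (46.4, 115.7), 88.8) farx 63.7 z [(-30, np.float64(151.7)), (-10, np.float64(152.0)), (10, np.float64(152.2)), (40, np.float64(152.6)), (50, np.float64(152.0))]
top 431 (array([12.7, -1.1]), (41.2, 104.1), 88.7) farx 63.3 z [(-30, np.float64(153.9)), (-10, np.float64(153.5)), (10, np.float64(154.1)), (40, np.float64(154.3)), (50, np.float64(154.1))]
```

The tube is well centred over the nest (y ≈ −1 mm, far end about 10 mm short of the stop). I'll lower it.

>>> apply_moves([
  [0, 0, 0.06],
  [0, 0, 0.14],
  [0, 0, 0.2],
  [0, 0, 0.25],
  [0, 0, 0.29],
  [0, 0, 0.31],
  [0, 0, 0.31],
], twist=[0.03, 0.03, 0.03, 0.03, 0.03, 0.03, 0.03], hand=[1, 1, 1, 1, 1, 1, 1])

```text
time_s: 17.23
tcp_pos: [0.559, -0.2943, 0.0527]
orientation: [0.668, 0.744, -0.0, -0.001]
wrist_force: [-0.7, -0.4, -3.1]
grip_width: 0.0392
finger_force: 61.0
```

>>> apply_moves([
  [0, 0, 0.012],
  [0, 0, 0.024],
  [0, 0, 0.036],
  [0, 0, 0.044],
  [0, 0, 0.05],
  [0, 0, 0.054],
  [0, 0, 0.054],
], twist=[0, 0, 0, 0, 0, 0, 0], hand=[1, 1, 1, 1, 1, 1, 1])

```text
time_s: 17.82
tcp_pos: [0.5594, -0.295, 0.0402]
orientation: [0.668, 0.744, 0.0, -0.0]
wrist_force: [0.2, 0.4, -3.9]
grip_width: 0.0388
finger_force: 61.2
```

```bash
python3 - <<'E'
from h import *
go((tc(0),.0356,7.1)); injig(.05,.08)
E
```

```text
t 17.82 tcp [ 0.5594 -0.295   0.0402] az 6.17 zax [ 0.  0. -1.] F [ 0.2  0.4 -3.9] w 0.0388 ff 61.2 q [-0.49  0.59  1.74  0.    0.81 -0.6 ]
  travel [ 0.047 -0.006  0.018] twist -0.031
scene 397 (array([17.6,  0.8]), (59.3, 134.8), 89.4) farx 84.1 z [(-30, np.float64(62.3)), (-10, np.float64(61.5)), (10, np.float64(61.4)), (40, np.float64(62.3)), (50, np.float64(61.6))]
top 509 (array([21.4,  0.2]), (59.8, 123.6), 89.7) farx 82.7 z [(-30, np.float64(63.4)), (-10, np.float64(62.9)), (10, np.float64(62.6)), (40, np.float64(62.7)), (50, np.float64(62.7))]
```

>>> apply_moves([
  [0, 0, 0.003],
  [0, 0, 0.006],
  [0, 0, 0.006],
], twist=[0, 0, 0], hand=[1, 1, 1])

```text
time_s: 18.17
tcp_pos: [0.5594, -0.295, 0.0387]
orientation: [0.668, 0.744, -0.0, -0.0]
wrist_force: [0.7, 0.8, -3.0]
grip_width: 0.0392
finger_force: 61.2
```

>>> apply_moves([
  [0, 0, 0.003],
  [0, 0, 0.005],
  [0, 0, 0.005],
], twist=[0, 0, 0], hand=[1, 1, 1])

```text
time_s: 18.42
tcp_pos: [0.5595, -0.2951, 0.0377]
orientation: [0.668, 0.744, 0.0, 0.0]
wrist_force: [-0.4, -0.0, 0.3]
grip_width: 0.0386
finger_force: 61.6
```

>>> apply_moves([
  [0, 0, 0.003],
  [0, 0, 0.004],
  [0, 0, 0.004],
], twist=[0, 0, 0], hand=[1, 1, 1])

```text
time_s: 18.67
tcp_pos: [0.5595, -0.2952, 0.0372]
orientation: [0.668, 0.744, 0.0, 0.0]
wrist_force: [-2.1, -0.6, 6.0]
grip_width: 0.039
finger_force: 62.4
```

The tube touches the nest floor. I'll ease off slightly and push towards the stop.

>>> apply_moves([
  [0.006, 0, -0.002],
  [0.013, -0.001, -0.002],
  [0.02, -0.001, -0.002],
  [0.027, -0.001, -0.002],
  [0.032, -0.002, -0.002],
  [0.032, -0.002, -0.002],
], twist=[-0.02, -0.02, -0.02, -0.02, -0.02, -0.02], hand=[1, 1, 1, 1, 1, 1])

```text
time_s: 19.17
tcp_pos: [0.5587, -0.2872, 0.0375]
orientation: [0.664, 0.748, 0.0, 0.001]
wrist_force: [1.6, -2.6, 4.8]
grip_width: 0.0388
finger_force: 62.1
```

>>> apply_moves([
  [0.004, 0, 0],
  [0.008, 0, 0],
  [0.008, 0, 0],
], twist=[0, 0, 0], hand=[1, 1, 1])

```text
time_s: 19.42
tcp_pos: [0.5583, -0.2854, 0.0375]
orientation: [0.664, 0.748, 0.0, 0.001]
wrist_force: [1.3, -3.1, 6.7]
grip_width: 0.0389
finger_force: 62.2
```

>>> apply_moves([
  [0.003, 0, 0],
  [0.006, 0, 0],
  [0.006, 0, 0],
], twist=[0, 0, 0], hand=[1, 1, 1])

```text
time_s: 19.67
tcp_pos: [0.5583, -0.2843, 0.0375]
orientation: [0.664, 0.748, -0.0, 0.001]
wrist_force: [1.3, -5.8, 5.1]
grip_width: 0.0386
finger_force: 62.2
```

>>> apply_moves([
  [0.003, 0, 0],
  [0.005, 0, 0],
  [0.005, 0, 0],
], twist=[0, 0, 0], hand=[1, 1, 1])

```text
time_s: 19.92
tcp_pos: [0.5585, -0.2842, 0.0376]
orientation: [0.664, 0.748, -0.0, 0.002]
wrist_force: [1.5, -10.5, 2.8]
grip_width: 0.0387
finger_force: 61.9
```

```bash
python3 - <<'E'
from h import *
go((tc(0),.0356,7.1))
for n in("scene","top"):
    J=frame(cloud(env.grab_frame(n)),JO,JA)*1e3; Q=J.reshape(-1,3); Q=Q[(abs(Q[:,1])<12)&(Q[:,0]>50)&(Q[:,0]<95)&(Q[:,2]>50)&(Q[:,2]<80)]; Q=Q[np.argsort(Q[:,0])]; print(n,[(a,np.median(Q[(Q[:,0]>=a)&(Q[:,0]<a+3)][:,2]).round(1),((Q[:,0]>=a)&(Q[:,0]<a+3)).sum()) for a in range(54,92,3)])
E
```

```text
t 19.92 tcp [ 0.5585 -0.2842  0.0376] az 6.83 zax [ 0.002 -0.003 -1.   ] F [  1.5 -10.5   2.8] w 0.0387 ff 61.9 q [-0.47  0.58  1.76 -0.    0.79 -0.59]
  travel [ 0.004 -0.007  0.008] twist -0.009
scene [(54, np.float64(59.7), np.int64(3)), (57, np.float64(61.4), np.int64(5)), (60, np.float64(59.3), np.int64(5)), (63, np.float64(61.3), np.int64(4)), (66, np.float64(59.0), np.int64(4)), (69, np.float64(58.2), np.int64(2)), (72, np.float64(60.5), np.int64(5)), (75, np.float64(68.7), np.int64(4)), (78, np.float64(69.5), np.int64(3)), (81, np.float64(67.3), np.int64(8)), (84, np.float64(62.4), np.int64(1)), (87, np.float64(nan), np.int64(0)), (90, np.float64(nan), np.int64(0))]
top [(54, np.float64(62.3), np.int64(6)), (57, np.float64(61.8), np.int64(10)), (60, np.float64(63.5), np.int64(4)), (63, np.float64(63.0), np.int64(7)), (66, np.float64(62.1), np.int64(6)), (69, np.float64(60.6), np.int64(8)), (72, np.float64(63.1), np.int64(6)), (75, np.float64(68.9), np.int64(6)), (78, np.float64(70.7), np.int64(7)), (81, np.float64(67.1), np.int64(8)), (84, np.float64(nan), np.int64(0)), (87, np.float64(nan), np.int64(0)), (90, np.float64(nan), np.int64(0))]
  return _methods._mean(a, axis=axis, dtype=dtype,
  ret = ret.dtype.type(ret / rcount)
```

It's stalled against the stop at 10.5 N with the tube top at 60 mm. I'll release and rise.

>>> apply_moves([
  [0, 0, 0],
  [0, 0, 0],
  [0, 0, 0],
  [0, 0, 0],
  [0, 0, 0],
  [0, 0, 0],
], twist=[0, 0, 0, 0, 0, 0], hand=[0.2, 0, -0.3, -0.6, -0.8, -0.8])

```text
time_s: 20.52
tcp_pos: [0.5572, -0.2819, 0.0367]
orientation: [0.664, 0.748, -0.0, -0.001]
wrist_force: [0.4, -0.7, -0.3]
grip_width: 0.0765
finger_force: 0.0
```

>>> apply_moves([
  [0, 0, -0.05],
  [0, 0, -0.15],
  [0, 0, -0.3],
  [0, 0, -0.45],
  [0, 0, -0.55],
  [0, 0, -0.55],
], twist=[0, 0, 0, 0, 0, 0], hand=[-0.8, -0.8, -0.8, -0.8, -0.8, -0.8])

```text
time_s: 21.02
tcp_pos: [0.5606, -0.2838, 0.1817]
orientation: [0.664, 0.748, 0.001, 0.005]
wrist_force: [-0.0, -0.6, -0.3]
grip_width: 0.077
finger_force: 0.0
```

```bash
python3 - 2>/dev/null <<'E'
from h import *
go((jig(.03,.13),.17,9.0),(jig(.03,.095),.09,9.0))
for n in("scene","top"):
    f=env.grab_frame(n); J=frame(cloud(f),JO,JA); Q=box(J,-.1,-.005,-.04,.04,.055,.066); Z=box(J,-.1,.072,-.018,.018,.054,.0665)
    print(n,len(Q),rect(Q),"nearx",(1e3*np.percentile(Q[:,0],2)).round(1),"slope",np.polyfit(Z[:,0],Z[:,2],1).round(4))
    H=box(J,.0,.06,.06,.13,.1,.135); print("handle",len(H),rect(H) if len(H)>3 else 0)
    cv2.imwrite(f"pics/{n}4.png",cv2.resize(f["image"][150:260,(140 if n=="scene" else 270):(280 if n=="scene" else 410),::-1],(700,550),interpolation=cv2.INTER_CUBIC))
E
```

```text
t 21.02 tcp [ 0.5606 -0.2838  0.1817] az 6.79 zax [ 0.009 -0.004 -1.   ] F [-0.  -0.6 -0.3] w 0.077 ff 0.0 q [-0.47  0.4   1.68  0.    1.05 -0.59]
  travel [ 0.361 -0.541  0.041] twist -0.074
  travel [ 0.368 -0.404  0.362] twist -0.074
scene 175 (array([-40.4,  -2. ]), (70.1, 45.5), 0.7) nearx -72.3 slope [0.0067 0.0601]
handle 30 (array([30.9, 94.1]), (16.9, 15.4), 74.8)
top 82 (array([-20.8,  -1.1]), (40.9, 33.0), 86.5) nearx -36.0 slope [0.0003 0.0612]
handle 17 (array([33.3, 93.9]), (13.9, 7.3), 53.7)
```

View pics/scene4.png

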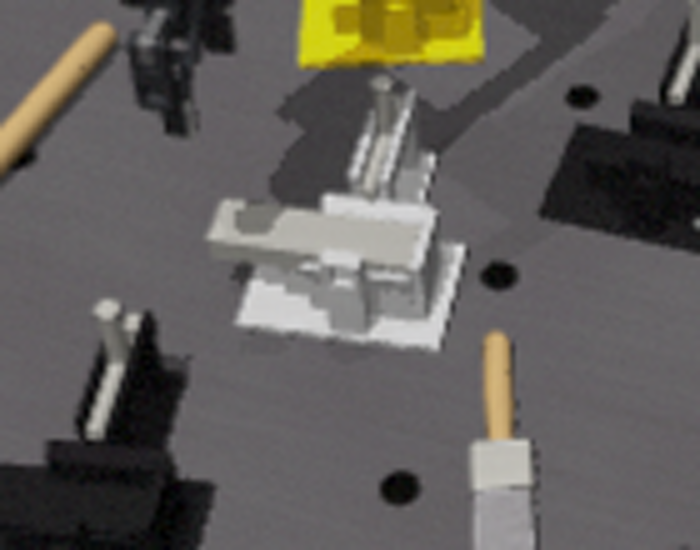

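The tube lies flat at home in the nest, from (230,225) to (420,245), with the bolt handle at (383,100). I'll go over the handle next.

>>> apply_moves([
  [0.12, -0.13, 0.0],
  [0.24, -0.27, 0.0],
  [0.34, -0.38, 0.0],
  [0.37, -0.4, 0.0],
  [0.37, -0.4, 0.05],
  [0.37, -0.4, 0.05],
], twist=[-0.07, -0.07, -0.07, -0.07, -0.07, -0.07], hand=[-0.8, -0.8, -0.8, -0.8, -0.8, -0.8])

```text
time_s: 21.62
tcp_pos: [0.4454, -0.2011, 0.1602]
orientation: [0.65, 0.76, -0.0, -0.002]
wrist_force: [-0.9, 0.0, -0.6]
grip_width: 0.0769
finger_force: 0.0
```

```bash
python3 - 2>/dev/null <<'E'
from h import *
go((jig(.031,.094),.092,9.0))
E
```

```text
t 21.62 tcp [ 0.4454 -0.2011  0.1602] az 8.91 zax [-0.003  0.001 -1.   ] F [-0.9  0.  -0.6] w 0.0769 ff 0.0 q [-0.43  0.23  1.99  0.    0.93 -0.58]
  travel [-0.014  0.022  0.273] twist -0.003
```

>>> apply_moves([
  [-0.008, 0.01, 0.06],
  [-0.008, 0.01, 0.14],
  [-0.008, 0.01, 0.22],
  [-0.008, 0.01, 0.27],
  [-0.008, 0.01, 0.27],
], twist=[0, 0, 0, 0, 0], hand=[-0.8, -0.8, -0.8, -0.8, -0.8])

```text
time_s: 22.03
tcp_pos: [0.4486, -0.2034, 0.0918]
orientation: [0.65, 0.76, -0.001, -0.003]
wrist_force: [-0.7, 0.4, -0.0]
grip_width: 0.0769
finger_force: 0.0
```

>>> apply_moves([
  [0, 0, 0],
  [0, 0, 0],
  [0, 0, 0],
  [0, 0, 0],
  [0, 0, 0],
  [0, 0, 0],
  [0, 0, 0],
  [0, 0, 0],
], twist=[0, 0, 0, 0, 0, 0, 0, 0], hand=[-0.3, 0, 0.3, 0.5, 1, 1, 1, 1])

```text
time_s: 22.7
tcp_pos: [0.4504, -0.2042, 0.0954]
orientation: [0.65, 0.76, 0.0, 0.001]
wrist_force: [-1.8, 0.1, 6.4]
grip_width: 0.0141
finger_force: 58.4
```

```bash
python3 - 2>/dev/null <<'E'
from h import *
go((jig(.031,.025),.092,9.0))
s=env.get_state(); print(1e3*frame(np.array([[*s["tcp_pos"]]]),JO,JA))
E
```

```text
t 22.7 tcp [ 0.4504 -0.2042  0.0954] az 8.89 zax [ 0.001 -0.001 -1.   ] F [-1.8  0.1  6.4] w 0.0141 ff 58.4 q [-0.43  0.34  2.02 -0.    0.78 -0.58]
  travel [0.002 0.279 0.014] twist -0.004
[[30.53661007 94.78373113 95.38318702]]
```

The handle is gripped at jig y = 94.8, so the bolt is drawn back 5.2 mm from zero travel. I'll slide it by about 70 mm.

>>> apply_moves([
  [0, 0.03, -0.006],
  [0, 0.07, -0.006],
  [0, 0.11, -0.006],
  [0, 0.15, -0.006],
  [0, 0.19, -0.006],
  [0, 0.225, -0.006],
  [0, 0.25, -0.006],
  [0, 0.262, -0.006],
], twist=[0, 0, 0, 0, 0, 0, 0, 0], hand=[1, 1, 1, 1, 1, 1, 1, 1])

```text
time_s: 23.37
tcp_pos: [0.5146, -0.194, 0.0955]
orientation: [0.65, 0.76, -0.001, -0.0]
wrist_force: [-3.4, -5.7, -7.7]
grip_width: 0.0141
finger_force: 60.7
```

>>> apply_moves([
  [0, 0.006, 0],
  [0, 0.012, 0],
  [0, 0.016, 0],
  [0, 0.016, 0],
], twist=[0, 0, 0, 0], hand=[1, 1, 1, 1])

```text
time_s: 23.7
tcp_pos: [0.5181, -0.1935, 0.0956]
orientation: [0.65, 0.76, -0.001, -0.0]
wrist_force: [-1.5, -5.9, -8.2]
grip_width: 0.014
finger_force: 60.6
```

```bash
python3 - 2>/dev/null <<'E'
from h import *
go((jig(.031,.025),.092,9.0))
s=env.get_state(); print(1e3*frame(np.array([[*s["tcp_pos"]]]),JO,JA))
E
```

```text
t 23.7 tcp [ 0.5181 -0.1935  0.0956] az 8.9 zax [-0.001 -0.    -1.   ] F [-1.5 -5.9 -8.2] w 0.014 ff 60.6 q [-0.36  0.41  1.9  -0.    0.83 -0.51]
  travel [0.002 0.005 0.014] twist -0.003
[[30.47375372 26.24474013 95.57955013]]
```

>>> apply_moves([
  [0, 0.004, 0],
  [0, 0.008, 0],
  [0, 0.008, 0],
], twist=[0, 0, 0], hand=[1, 1, 1])

```text
time_s: 23.95
tcp_pos: [0.5193, -0.1933, 0.0956]
orientation: [0.65, 0.76, -0.001, -0.001]
wrist_force: [-4.3, -5.6, -5.8]
grip_width: 0.0142
finger_force: 61.0
```

>>> apply_moves([
  [0, 0.003, 0],
  [0, 0.006, 0],
  [0, 0.006, 0],
], twist=[0, 0, 0], hand=[1, 1, 1])

```text
time_s: 24.2
tcp_pos: [0.5193, -0.1932, 0.0955]
orientation: [0.65, 0.76, -0.002, -0.002]
wrist_force: [-10.4, -8.1, -1.3]
grip_width: 0.0139
finger_force: 61.6
```

It's stalled at full travel (about 25 mm) with a 10 N reaction, so the bolt is home. I'll release and rise.

>>> apply_moves([
  [0, 0.003, 0],
  [0, 0.003, 0],
  [0, 0.003, 0],
  [0, 0.0, 0],
  [0, -0.002, 0],
  [0, -0.002, 0],
], twist=[0, 0, 0, 0, 0, 0], hand=[1, 1, 0.5, 0, -0.4, -0.4])

```text
time_s: 24.7
tcp_pos: [0.5222, -0.1927, 0.0965]
orientation: [0.65, 0.76, 0.0, 0.0]
wrist_force: [-0.1, 0.0, 0.1]
grip_width: 0.0571
finger_force: 0.0
```

>>> apply_moves([
  [0, 0, -0.05],
  [0, 0, -0.15],
  [0, 0, -0.3],
  [0, 0, -0.45],
  [0, -0.1, -0.6],
  [0, -0.2, -0.7],
  [0, -0.3, -0.7],
  [0, -0.4, -0.7],
], twist=[0, 0, 0, 0, 0, 0, 0, 0], hand=[-0.4, -0.4, -0.4, -0.4, -0.4, -0.4, -0.4, -0.4])

```text
time_s: 25.37
tcp_pos: [0.4232, -0.2085, 0.2734]
orientation: [0.65, 0.76, 0.001, 0.002]
wrist_force: [0.4, -0.3, 0.0]
grip_width: 0.06
finger_force: 0.0
```

```bash
python3 - 2>/dev/null <<'E'
from h import *
go()
for n in("scene","top"):
    f=env.grab_frame(n); J=frame(cloud(f),JO,JA)
    H=box(J,.0,.06,.0,.13,.1,.135); print(n,"handle",len(H),rect(H) if len(H)>3 else 0)
    Z=box(J,-.1,.072,-.018,.018,.054,.0665); print("tube",len(Z),(1e3*Z.min(0)).round(1),np.polyfit(Z[:,0],Z[:,2],1).round(4))
    M=frame(cloud(f),MO,MA); Q=box(M,.005,.15,-.018,.018,.1,.135)*1e3; print("stack",len(Q),[(a,np.percentile(Q[(Q[:,0]>a)&(Q[:,0]<a+30)][:,2],60).round(1)) for a in(5,65,120)],Q[:,0].min().round(1))
    cv2.imwrite(f"pics/{n}5.png",cv2.resize(f["image"][130:270,140:360,::-1],(786,500),interpolation=cv2.INTER_CUBIC))
E
```

```text
t 25.37 tcp [ 0.4232 -0.2085  0.2734] az 8.92 zax [ 0.004 -0.002 -1.   ] F [ 0.4 -0.3  0. ] w 0.06 ff 0.0 q [-0.46  0.06  1.9   0.    1.17 -0.62]
scene handle 30 (array([32.4, 23.1]), (14.4, 14.2), 3.3)
tube 269 [-75.5 -17.6  54.3] [0.0015 0.0599]
stack 344 [(5, np.float64(120.2)), (65, np.float64(119.9)), (120, np.float64(120.1))] 9.9
top handle 28 (array([30.5, 25.2]), (13.9, 13.0), 33.4)
tube 225 [-20.8 -18.   55.4] [0.0054 0.0612]
stack 423 [(5, np.float64(122.6)), (65, np.float64(122.0)), (120, np.float64(121.8))] 7.1
```

View pics/scene5.png

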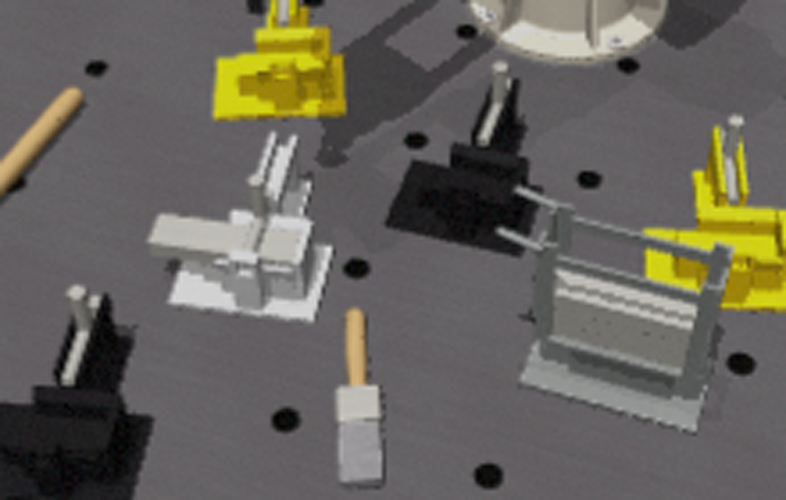

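The tube lies flat in the nest, from (160,235) to (300,245), with its near end at −75 mm. The bolt is across it with the handle at y ≈ 25 mm, and the stack sits flat at 120 mm. Handing in.

```bash
python3 -c "
from station import env
print(env.hand_in())"
```

```text
the job is handed in; nothing more can be done
None
```

The job is handed in at about 25 s: the bottom tube lies flat in the white jig's nest against the end stop, the bolt is fully home over it, the other three tubes sit flat in the magazine, and I moved nothing else on the table.

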